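Seat the loose tap plug of the drinks dispenser

TASK

The green drinks dispenser is about to be refilled, but its tap stands half open and its tapered plug has worked loose. Take the wooden wing handle of the green dispenser's tap from above and, pressing the plug down into its tapered hole while you turn it clockwise (seen from above), bring the wing square across the spout with the plug fully home, so that it holds there when you let go (do not turn it across first and press it only afterwards). Leave the white dispenser's tap as it is, and leave the mug standing under the spout.

Things in the scene. Friction and masses are not known exactly. Their poses are not given: they have to be found in the camera images.
- green: Green round crock (114 mm) with wooden lid on a wooden stand, 211 mm high, fixed. Origin under its centre on the worktop, z up. Along its -x, towards the robot: brass tap with its vertical plug axis at x = -105 mm (barrel 34 mm wide, top at z = 145 mm), then the spout, pointing along -x. The white dispenser is built alike.
- green_grip (a point): Grip point of the green one's tap key: on the plug's axis, mid-wing, 8 mm below the wing's top. The dark wooden wing is an upright bar 52 long, 12 thick, 30 mm high; x along its length, y through its thickness (pinch so), z up; both ends alike. Start: point at z = 184 mm, wing's underside 17 mm above the brass barrel; fully home: 172 mm and 5 mm. Fingertips may reach down to the wing's underside.
- green_turn (a joint): Turn of the green one's key, rad, growing clockwise seen from above. 0: wing in line with the spout (open); 1.571: square across it (closed); stops at 0 and 1.62; starts at 0.35 to 0.7. Friction 0.06 N m; it stays where it is left.
- green_seat (a joint): How far the green one's tapered plug is pressed down into its hole, m. 0: loose and raised (start); 0.012: fully home, against a stop. Pushing it down takes about 8 N at any angle, also while it turns, and does not turn it; it stays at the depth where it is left.
- white_wing_end (a point): On the tap key of the white dispenser, which is built just like the green one and also stands half open and raised: a point in its wooden wing 22 mm out from the plug's axis, 8 mm below the wing's top. Not to be moved.
- mug: White mug with a blue band and a loop handle, bowl 85 mm, 91 mm high, loose, under the green dispenser's spout. Origin in the middle of its footprint (handle included) at its underside, z up; handle along -y, the bowl's axis at y = +15 mm.
Things that resemble listed ones, but are neither listed nor needed, are in the scene too. What is shaped like the green but pink or red is not meant. There is more than one size of the mug; the job needs the smallest.

How it is judged:
By the outcome, as a careful person would: the job done as asked, in the order asked, and still so for the second after the job is handed in, with the robot touching nothing.
It also fails if it takes over 35 s, if anything falls off the work surface, if the arm or the gripper's body presses on something with over 40 N, if the wrist force passes 120 N, or if a joint passes its speed limit or range.

ROBOT

A 6-joint arm with a two-finger parallel gripper is mounted at the origin on a cart in front of the work surface, level with it; the furniture and walls round the work are solid. World frame = base frame: x ahead of the robot, y to its left, z up, the work surface at z = 0. Lengths are in m, angles in rad, forces in N, time in s.
With the tool pointing down it reaches from about 0.25 to 0.775 m from the base axis. Payload 4 kg.
Tool frame: the origin (TCP) lies on the centre line of the jaws, within the pads' length; the fingertips stand bot.tcp_to_tips ahead of it and the grasp point (between the pads) lies 11 mm behind it (bot.tcp_to_tips is the distance from the TCP to the fingertips, in m); z points along the fingers, y is the line along which they close (so a half turn about z gives the same grasp; the last joint's range is limited). The gripper opens to 94 mm and grips with 3 to 60 N. Pads are 16 mm wide; open, the fingers measure 119 mm over their backs; the gripper's body (75 mm by 177 mm) begins 78 mm behind the grasp point.
Start: joints at [-1.431, 0.087, 1.371, -0, 1.684, -0.103], TCP at [0.132, -0.534, 0.214] pointing down, gripper open.
Joint ranges: [-3.1, 3.1], [-0.76, 2.03], [0.27, 2.55], [-1.08, 4.22], [0.17, 2.65], [-2.57, 2.57]. Speed limits (rad/s): [2.79, 2.79, 3.14, 3.14, 3.14, 3.14].

INTERFACE

Orientations are given as a rotation vector (axis times angle).
In Python, from bench import bot gives the robot as it stands.
- The arm moves only by the tool send_rows, never from a script. Its argument "series" is one flat list of numbers, 5 for each row, row after row: the shift along the tool's x, y, z in units of 25 mm (1.0 is 25 mm), then the turn about the tool's z in units of 5 degrees (1.0 is 5 degrees), then the opening, from 0 (shut) to 1 (fully open). A call has 1 to 20 rows; each row shifts and turns the commanded pose from where the row before left it, along the tool's axes as they then stand; what a row does not reach is not made up. A row lasts 1/10 s, in which the tool goes at most 50 mm and 8.59 degrees, less where a joint would pass 70% of its speed; a pose out of reach is approached as far as the arm can. A call is refused whole if a number of a shift passes 1 or a number of a turn 1, either way. A call with a gripper value outside its range is refused whole. The fingers move at their own pace and stop on an object; "squeeze" is the grip in N (left out, the last holds). Time passes only in rows, so rows that do not move let the fingers close. It gives the time, the measured TCP pose, the force, the opening and the grip force at its end, in the units of the state.
- bot.sense(): the state, without advancing time (a new reading comes with each control period).
- bot.snapshot(name): name is "scene" or "side" or "wrist"; returns a dict with "frame" (400x640x3 uint8, red, green, blue), "vertical_fov" (degrees; the focal length in pixels is half the picture's height over the tangent of half this angle, whatever the lens; pixels are square), "cx", "cy" (the principal point, pixels), "origin" and "rotation" of the camera in the world. Camera axes: x right, y down, z forward; pixel columns grow to the right and rows downward; lengths in m; the calibration is good to about 2 mm. A picture is of the moment at which its call begins. There is no depth.
- bot.hand_in(): hands the job in; it is judged then, once.
Trained networks look in the newest picture that a camera, given by its name, has taken for a name from the list of things; names that differ only in an ending like _2 or _b are one class to them, and where a whole thing is asked for, a point or a joint stands for the part that bears it (a point fixed in the world has none). Each returns a list of dicts, best first, with "confidence" (0 to 1); they miss things now and then, are a little off and sometimes report something else, mostly with a low value. They report only what shows in the picture. A call takes as long as a camera call. They do not tell look-alikes from the thing itself.
- bot.trace(camera, name): "pixels" (400x640 bool, what is visible of it) and "uv" ([column, row] in pixels, amid what is visible of it).
The state is a dict: "t": time; "q": joint angles; "joint_vel": joint speeds; "joint_torque": joint torques, N m; "position": TCP position; "ee_rot": TCP orientation; "wrist_force": force on the tool from outside, world axes, zero at the start; "wrist_torque": the same for the moment, N m; "opening": finger opening in m; "gripper_force": force on a finger pad.
Only numpy, scipy, OpenCV 4.12 (cv2) and the standard library are available. Lean on these libraries where they do the work, as an engineer would, in place of code of your own. Each camera call takes 0.05 s, during which the arm holds its last target. There are 200 camera calls.

## Working session

There is one attempt and no reset: what is moved stays moved. The work goes in short steps, Python scripts to look and compute and a tool call to move; the robot and the scene stay as the last step left them, time stands still between calls to the robot, and variables do not carry over. Pictures are saved under pics/ and viewed, at most 10 in all, crops included, and the job is handed in when it is done.

Besides the shell and the picture viewer there is one more tool, called by a JSON object that holds its "method" and its "body". send_rows: Moves the arm, as the interface text tells. Its arguments: {"type":"object","properties":{"series":{"type":"array","items":{"type":"number"}},"squeeze":{"type":"number"}},"required":["series"]}

```bash
mkdir -p pics; cat > h.py <<'E'
import numpy as np, cv2
from bench import bot
def snap(n,save=None):
    s=bot.snapshot(n)
    if save: cv2.imwrite(save,s["frame"][:,:,::-1])
    return s
def f(s): return 200/np.tan(np.radians(s["vertical_fov"])/2)
def ray(s,uv):
    d=np.array([(uv[0]-s["cx"])/f(s),(uv[1]-s["cy"])/f(s),1.]); return np.array(s["rotation"])@d
def at_z(s,uv,z):
    d=ray(s,uv); o=np.array(s["origin"]); return o+d*(z-o[2])/d[2]
def proj(s,p):
    c=np.array(s["rotation"]).T@(np.array(p)-s["origin"]); return [s["cx"]+f(s)*c[0]/c[2], s["cy"]+f(s)*c[1]/c[2]]
E
python3 - <<'E'
from h import *
S=[]
for n in ["scene","side"]:
    s=snap(n,f"pics/{n}1.png"); print(n,np.round(s["origin"],3),s["vertical_fov"],np.round(ray(s,(320,200)),2))
    for nm in ["green","green_grip","white_wing_end","mug"]:
        for r in bot.trace(n,nm): 
            ys,xs=np.nonzero(r["pixels"]); print(nm,round(r["confidence"],2),np.round(r["uv"]),len(xs),xs.min(),xs.max(),ys.min(),ys.max(), np.round(at_z(s,r["uv"],0.18),3))
print(bot.tcp_to_tips, bot.sense()["t"],bot.sense()["ee_rot"])
E
```

```text
scene [-0.531 -0.563  1.247] 42.06616541222325 -0.57Traceback (most recent call last):
  File "<stdin>", line 7, in <module>
  File "h.py", line 11, in at_z
    d=ray(s,uv); o=np.array(s["origin"]); return o+d*(z-o[2])/d[2]
                                                              ~^^^
IndexError: invalid index to scalar variable.
```

```bash
python3 - <<'E'
t=open('h.py').read().replace('np.array(s["rotation"])','cv2.Rodrigues(np.array(s["rotation"],float))[0]')
open('h.py','w').write(t)
E
python3 - <<'E'
from h import *
S=[]
for n in ["scene","side"]:
    s=snap(n,f"pics/{n}1.png"); print(n,np.round(s["origin"],3),s["vertical_fov"],np.array(s["rotation"]).shape,np.round(ray(s,(320,200)),2))
    for nm in ["green","green_grip","white_wing_end","mug"]:
        for r in bot.trace(n,nm): 
            ys,xs=np.nonzero(r["pixels"]); print(nm,round(r["confidence"],2),np.round(r["uv"]),len(xs),xs.min(),xs.max(),ys.min(),ys.max(), np.round(at_z(s,r["uv"],0.18),3))
print(bot.tcp_to_tips, bot.sense()["t"],bot.sense()["ee_rot"])
E
```

```text
scene [-0.531 -0.563  1.247] 42.06616541222325 (3,) [ 0.66  0.25 -0.71]
green 0.89 [333. 174.] 693 313 348 162 187 [ 0.577 -0.177  0.18 ]
green 0.78 [467. 246.] 750 448 476 217 282 [ 0.441 -0.606  0.18 ]
green 0.56 [399. 175.] 719 381 417 162 222 [ 0.647 -0.364  0.18 ]
mug 0.95 [359. 270.] 1567 342 394 252 295 [ 0.262 -0.365  0.18 ]
mug 0.64 [263. 230.] 502 250 282 218 239 [ 0.294 -0.078  0.18 ]
mug 0.63 [313. 242.] 596 299 331 230 255 [ 0.303 -0.221  0.18 ]
side [ 0.204 -1.189  0.77 ] 48.23826292921274 (3,) [ 0.24  0.82 -0.51]
green 0.92 [335. 203.] 2687 293 364 173 244 [ 0.517 -0.259  0.18 ]
green 0.86 [394. 237.] 3604 340 420 204 282 [ 0.604 -0.437  0.18 ]
green 0.6 [361. 302.] 5289 297 395 263 359 [ 0.457 -0.616  0.18 ]
green 0.2 [296. 229.] 890 281 310 210 249 [ 0.393 -0.352  0.18 ]
green_grip 0.8 [315. 289.] 378 304 328 280 301 [ 0.383 -0.558  0.18 ]
green_grip 0.65 [306. 190.] 269 298 316 182 201 [ 0.46 -0.18  0.18]
green_grip 0.54 [356. 224.] 278 347 367 217 235 [ 0.536 -0.367  0.18 ]
white_wing_end 0.49 [295. 142.] 135 287 301 136 149 [0.505 0.145 0.18 ]
mug 0.69 [297. 227.] 872 281 310 211 249 [ 0.399 -0.342  0.18 ]
mug 0.69 [282. 193.] 1121 270 317 174 219 [ 0.395 -0.178  0.18 ]
mug 0.62 [278. 270.] 2661 259 311 239 302 [ 0.324 -0.486  0.18 ]
0.008 0.6 [3.11834394e+00 3.80436507e-01 3.88117500e-05]
```

View pics/scene1.png

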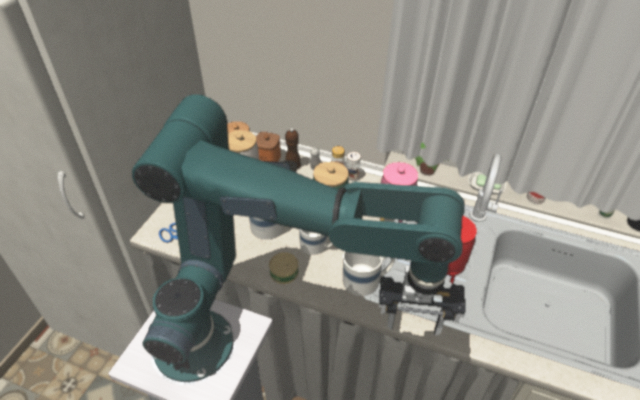

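View pics/side1.png

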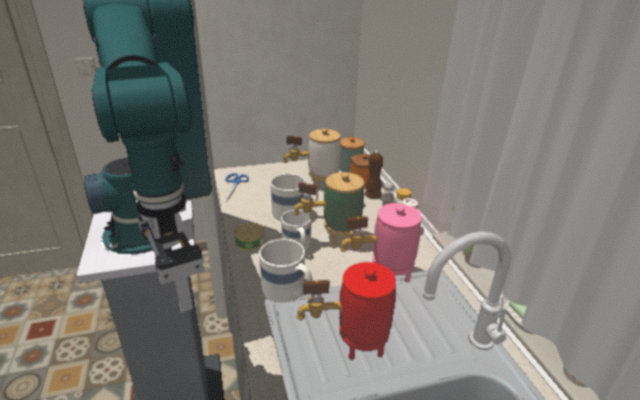

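Candidates for the wing in the side picture: red (315,289), pink (356,224), green (306,190) and white (293,141). I choose (306,190), the one on the green crock, with the smallest mug at (297,227) below its spout. In the scene picture the arm hides this tap, so I'm moving the wrist camera over it.

{"method": "send_rows", "body": {"series": [0.5,-0.3,-1,0,1,0.95,-0.65,-1,0,1,0.95,-0.65,-1,0,1,0.95,-0.65,-1,0,1,0.95,-0.65,-1,0,1,0.95,-0.65,-1,0,1,0.95,-0.65,-0.5,0,1,0.95,-0.65,0,0,1,0.95,-0.65,0,0,1,0.95,-0.65,0,0,1,0.95,-0.65,0,0,1,0.95,-0.65,0,0,1,0.95,-0.65,0,0,1,0.95,-0.65,0,0,1,0.5,-0.3,0,0,1,0,0,0,0,1]}}

```text
t: 2.2
position: [0.4026, -0.2328, 0.376]
ee_rot: [-3.118, -0.386, -0.0]
wrist_force: [0.9, -0.3, -0.1]
opening: 0.0938
gripper_force: 0.0
```

```bash
python3 - <<'E'
from h import *
for n in ["wrist","scene","side"]:
    s=snap(n,f"pics/{n}2.png"); print(n,np.round(s["origin"],3),s["vertical_fov"],np.round(ray(s,(320,200)),2))
    for nm in ["green","green_grip","mug"]:
        for r in bot.trace(n,nm): 
            ys,xs=np.nonzero(r["pixels"]); print(nm,round(r["confidence"],2),np.round(r["uv"]),len(xs),xs.min(),xs.max(),ys.min(),ys.max(), np.round(at_z(s,r["uv"],0.184),3))
st=bot.sense(); print(st["t"],st["position"],st["ee_rot"],st["wrist_force"])
E
```

```text
wrist [ 0.469 -0.217  0.546] 62.937399204470324 [-0.22 -0.06 -0.97]
green 0.76 [294.  40.] 8371 244 351 0 143 [ 0.544 -0.171  0.184]
green 0.66 [276. 115.] 681 250 291 94 130 [ 0.466 -0.169  0.184]
green 0.62 [464.  31.] 8677 413 561 0 123 [ 0.593 -0.336  0.184]
green 0.62 [576. 180.] 12957 499 639 129 264 [ 0.479 -0.511  0.184]
green_grip 0.97 [462.  87.] 1073 445 482 62 112 [ 0.542 -0.352  0.184]
green_grip 0.96 [573. 252.] 906 547 595 238 263 [ 0.399 -0.544  0.184]
green_grip 0.65 [290.  40.] 8542 243 352 0 143 [ 0.542 -0.168  0.184]
green_grip 0.55 [274. 113.] 739 250 292 93 130 [ 0.468 -0.167  0.184]
mug 0.98 [164.  96.] 8706 106 219 38 141 [ 0.457 -0.05   0.184]
mug 0.62 [385. 211.] 5411 347 448 176 261 [ 0.393 -0.313  0.184]
scene [-0.531 -0.563  1.247] 42.06616541222325 [ 0.66  0.25 -0.71]
green 0.81 [330. 193.] 2039 307 348 161 225 [ 0.493 -0.198  0.184]
green 0.79 [397. 192.] 1983 378 417 162 226 [ 0.57  -0.379  0.184]
green 0.75 [456. 246.] 2464 429 476 214 285 [ 0.428 -0.578  0.184]
green_grip 0.77 [313. 199.] 213 308 324 191 209 [ 0.449 -0.161  0.184]
green_grip 0.69 [38
[... 484 characters left out ...]
63 172 245 [ 0.515 -0.263  0.184]
green 0.8 [361. 304.] 5420 297 395 262 359 [ 0.454 -0.623  0.184]
green 0.56 [393. 236.] 3571 340 420 204 282 [ 0.599 -0.439  0.184]
green_grip 0.95 [314. 288.] 453 303 329 280 303 [ 0.381 -0.559  0.184]
green_grip 0.61 [307. 188.] 246 297 315 182 200 [ 0.465 -0.174  0.184]
green_grip 0.56 [357. 224.] 278 347 368 217 234 [ 0.538 -0.37   0.184]
mug 0.87 [294. 228.] 908 281 310 210 249 [ 0.39  -0.351  0.184]
mug 0.87 [281. 272.] 2647 259 311 239 302 [ 0.329 -0.499  0.184]
mug 0.58 [282. 193.] 1186 269 317 174 220 [ 0.395 -0.185  0.184]
2.8 [ 0.40162864 -0.2342405   0.37601224] [3.11841221e+00 3.79586572e-01 5.52118974e-05] [ 0.04549892 -0.53335127 -0.40468067]
```

View pics/wrist2.png

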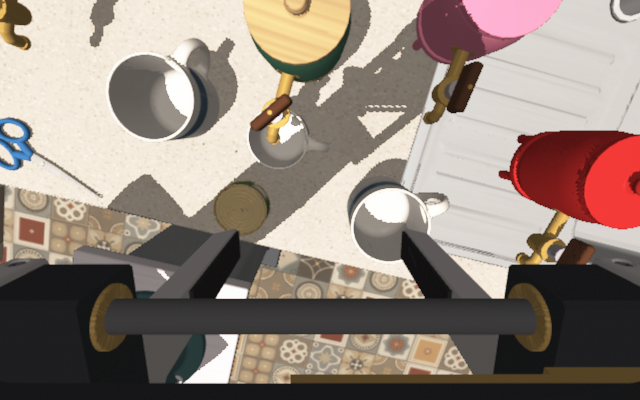

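Wrist picture: green crock lid at (297,20), its wing at (271,113) running (252,128)–(290,97), about 35° clockwise from the spout, which matches the stated start range. The small mug is below it at (278,140); the pink wing is at (462,87), the red at (573,252). I'm centring on the green wing and turning the tool towards it.

{"method": "send_rows", "body": {"series": [0.6,-0.4,0,0,1,0.9,-0.5,0,0,1,0.9,-0.5,0,0,1,0.6,-0.4,0,0,1,0,0,0,0,1]}}

```text
t: 3.3
position: [0.4647, -0.1711, 0.3755]
ee_rot: [-3.117, -0.385, 0.001]
wrist_force: [-1.5, -1.2, -0.9]
opening: 0.0943
gripper_force: 0.0
```

```bash
cat >> h.py <<'E'
from scipy.optimize import least_squares
def triang(obs):
    A=np.zeros((3,3));b=np.zeros(3)
    for s,uv in obs:
        d=ray(s,uv);d/=np.linalg.norm(d);P=np.eye(3)-np.outer(d,d);A+=P;b+=P@s["origin"]
    return np.linalg.solve(A,b)
def report():
    st=bot.sense(); R=cv2.Rodrigues(np.array(st["ee_rot"]))[0]
    print("t",st["t"],"pos",np.round(st["position"],4),"xang",round(np.degrees(np.arctan2(R[1,0],R[0,0])),1),"F",np.round(st["wrist_force"],1),"q",np.round(st["q"],2)); return st,R
E
python3 - <<'E'
from h import *
report()
for n in ["wrist"]:
    s=snap(n,f"pics/{n}3.png"); print(n,np.round(s["origin"],3),s["cx"],s["cy"],np.round(ray(s,(320,200)),2))
    for nm in ["green","green_grip"]:
        for r in bot.trace(n,nm): 
            ys,xs=np.nonzero(r["pixels"]); print(nm,round(r["confidence"],2),np.round(r["uv"]),len(xs),xs.min(),xs.max(),ys.min(),ys.max(), np.round(at_z(s,r["uv"],0.184),3))
    im=cv2.imread("pics/wrist3.png")[40:260,180:440]; cv2.imwrite("pics/crop3.png",cv2.resize(im,None,fx=2.6,fy=2.6,interpolation=cv2.INTER_CUBIC))
E
```

```text
t 3.3 pos [ 0.4647 -0.1711  0.3755] xang 14.1 F [-1.5 -1.2 -0.9] q [-0.47 -0.01  1.15  0.    2.    0.86]
wrist [ 0.531 -0.155  0.546] 320.02687650288976 202.9287015441368 [-0.22 -0.05 -0.97]
green 0.88 [334.  90.] 9997 291 392 31 199 [ 0.567 -0.161  0.184]
green 0.62 [588. 219.] 7429 520 639 180 263 [ 0.503 -0.481  0.184]
green_grip 0.96 [497. 155.] 1215 476 517 134 181 [ 0.546 -0.352  0.184]
green_grip 0.83 [314. 182.] 654 294 332 163 198 [ 0.468 -0.164  0.184]
green_grip 0.47 [311. 174.] 611 294 332 163 197 [ 0.476 -0.158  0.184]
```

View pics/crop3.png

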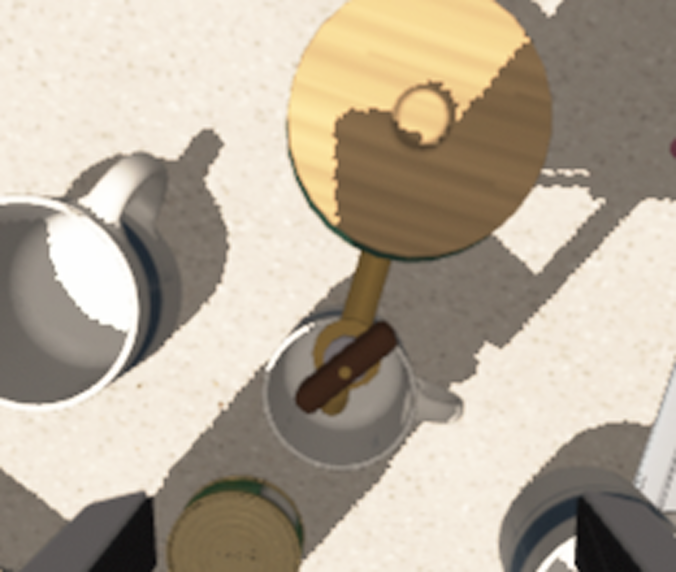

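The crop shows the wing of the green crock (wooden lid) with its centre dot at pixel (313,183), ends at about (296,196) and (329,168), and the small mug just beneath. The choice is right. Now its pose and angle.

```bash
cat >> h.py <<'E'
def wing(s,c,ztop=0.192,r=26):
    f_=s["frame"].astype(int); yy,xx=np.mgrid[:400,:640]
    m=((f_.sum(2)<190)&(f_[:,:,0]>f_[:,:,2]+8)&(np.hypot(xx-c[0],yy-c[1])<r)).astype(np.uint8)
    n,l,stt,cen=cv2.connectedComponentsWithStats(m); k=1+np.argmax(stt[1:,4]); ys,xs=np.nonzero(l==k)
    w=np.array([at_z(s,(x,y),ztop)[:2] for x,y in zip(xs,ys)]).astype(np.float32)
    rect=cv2.minAreaRect(w); b=cv2.boxPoints(rect); e=[b[1]-b[0],b[2]-b[1]]; e=max(e,key=np.linalg.norm)
    cov=np.cov(w.T); v=np.linalg.eigh(cov)[1][:,1]
    return len(xs),rect[0],rect[1],np.degrees(np.arctan2(e[1],e[0])),np.degrees(np.arctan2(v[1],v[0])),w.mean(0)
E
python3 - <<'E'
from h import *
s=snap("wrist")
print(wing(s,(313,183)))
print("dot",at_z(s,(312.7,183.1),.192)); 
# lid centre/edge
print("knob",at_z(s,(180+424/2.6,40+114/2.6),.211))
E
```

```text
(531, (0.46946021914482117, -0.16209444403648376), (0.01406782679259777, 0.051213089376688004), np.float32(-35.77616), np.float64(144.43861269446842), array([ 0.47022095, -0.16234297], dtype=float32))
dot [ 0.46630944 -0.1647827   0.192     ]
knob [ 0.57172965 -0.17007711  0.211     ]
```

{"method": "send_rows", "body": {"series": [0,-0.25,0,-1,1,0,0,0,-1,1,0,0,0,-1,1,0,0,0,-1,1,0,0,0,-1,1,0,0,0,-1,1,0,0,0,-1,1,0,0,0,-1,1,0,0,0,-1,1,0,0,0,-1,1,0,0,0,-1,1,0,0,0,-1,1,0,0,0.4,-1,1,0,0,0.4,-1,1,0,0,0.4,-1,1,0,0,0.4,-1,1,0,0,0.4,-1,1,0,0,0.4,-1,1,0,0,0.4,-1,1,0,0,0.4,-1,1]}}

```text
t: 5.5
position: [0.4616, -0.1671, 0.2958]
ee_rot: [1.71, 2.635, -0.001]
wrist_force: [0.7, -0.4, -0.1]
opening: 0.0943
gripper_force: 0.0
```

{"method": "send_rows", "body": {"series": [0,0,0.2,-1,0.6,0,0,0,-1,0.6,0,0,0,-1,0.6,0,0,0,-1,0.6,0,0,0,-1,0.6,0,0,0,-1,0.6,0,0,0,0,0.6,0,0,0,0,0.6]}}

```text
t: 6.3
position: [0.4619, -0.1668, 0.2911]
ee_rot: [0.978, 2.985, -0.0]
wrist_force: [-0.1, 0.2, -0.4]
opening: 0.0563
gripper_force: 0.0
```

```bash
python3 - <<'E'
from h import *
report()
s=snap("wrist","pics/wrist4.png")
c=proj(s,(0.468,-0.164,0.192)); print(c)
print(wing(s,c,r=45))
R=cv2.Rodrigues(np.array(bot.sense()["ee_rot"]))[0]
for r in bot.trace("wrist","green_grip"):
    ys,xs=np.nonzero(r["pixels"]); print(round(r["confidence"],2),np.round(r["uv"]),len(xs))
E
```

```text
t 6.3 pos [ 0.4619 -0.1668  0.2911] xang 143.7 F [-0.1  0.2 -0.4] q [-0.46 -0.05  1.35 -0.    1.83 -1.4 ]
[np.float64(327.3922460385362), np.float64(208.58672949748035)]
(441, (0.45906326174736023, -0.15590612590312958), (0.011703621596097946, 0.03710823506116867), np.float32(-36.194763), np.float64(139.64494479218467), array([ 0.45517805, -0.1538414 ], dtype=float32))
0.91 [331. 204.] 1025
```

View pics/wrist4.png

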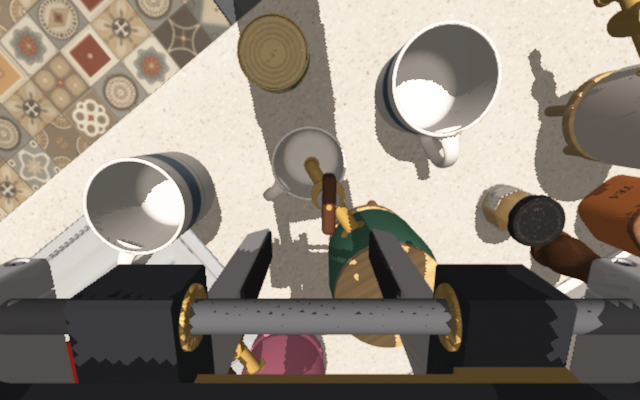

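The picture shows the wing upright at columns 323–336, rows 174–233, with its dot at (329,207), so it's parallel to the pads. The threshold missed its lit end, so I'm using the network's mask instead.

```bash
python3 - <<'E'
from h import *
st,R=report()
s=snap("wrist"); r=bot.trace("wrist","green_grip")[0]; ys,xs=np.nonzero(r["pixels"])
print(xs.min(),xs.max(),ys.min(),ys.max())
w=np.array([at_z(s,(x,y),.192)[:2] for x,y in zip(xs,ys)]).astype(np.float32)
rc=cv2.minAreaRect(w); v=np.linalg.eigh(np.cov(w.T))[1][:,1]
print(rc,np.degrees(np.arctan2(v[1],v[0])),w.mean(0))
for nm,p in [("rect",rc[0]),("dot",at_z(s,(329.5,207),.192)[:2])]:
    d=np.array([p[0],p[1],.192-.019])-st["position"]; print(nm,np.round(p,4),"tool mm",np.round(1000*R.T@d,1))
E
```

```text
t 6.4 pos [ 0.462  -0.1666  0.2911] xang 143.8 F [ 0.7 -1.   0.1] q [-0.46 -0.05  1.35 -0.    1.83 -1.4 ]
317 339 172 233
((0.46504542231559753, -0.16000214219093323), (0.01847497560083866, 0.05340886116027832), 63.78080368041992) 143.42202626168046 [ 0.46384513 -0.15950851]
rect [ 0.465 -0.16 ] tool mm [  1.5   7.1 118.1]
dot [ 0.4681 -0.1615] tool mm [ -1.8   7.7 118.1]
```

{"method": "send_rows", "body": {"series": [-0.02,0.3,0,0,0.6,-0.02,0,0.8,0,0.6,0,0,0.8,0,0.6,0,0,0.8,0,0.6,0,0,0.8,0,0.6,0,0,0.8,0,0.6,0,0,0.4,0,0.6,0,0,0.3,0,0.6,0,0,0,0,0.6,0,0,0,0,0.6]}}

```text
t: 7.5
position: [0.468, -0.1609, 0.1743]
ee_rot: [0.973, 2.986, -0.0]
wrist_force: [-0.2, -0.1, -0.3]
opening: 0.0564
gripper_force: 0.0
```

```bash
python3 - <<'E'
from h import *
report()
s=snap("wrist","pics/wrist5.png")
E
```

```text
t 7.5 pos [ 0.468  -0.1609  0.1743] xang 143.9 F [-0.2 -0.1 -0.3] q [-0.45 -0.03  1.56 -0.    1.6  -1.39]
```

View pics/wrist5.png

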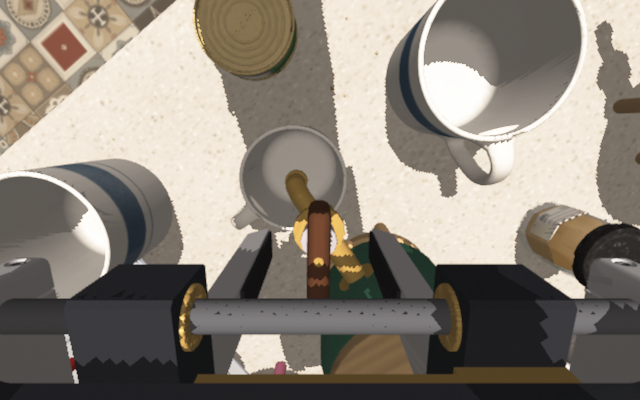

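The wing is centred between the fingers, at column 319 (finger tips at 268 and 371), and the tips straddle it clear of everything. Checking the offset along the wing and the spout direction.

```bash
python3 - <<'E'
from h import *
st,R=report()
s=snap("wrist"); p=at_z(s,(319,262),.192); print("dot",p,"tool mm",1000*R.T@(p-st["position"]))
# lid outline in wrist3 (saved picture; camera pose there from log: recompute with tool-relative pose)
Rc=cv2.Rodrigues(np.array(s["rotation"]))[0]; Rt=R.T@Rc; ot=R.T@(s["origin"]-st["position"])
R3=cv2.Rodrigues(np.array([-3.117,-.385,.001]))[0]
s3=dict(s); s3["rotation"]=cv2.Rodrigues(R3@Rt)[0].ravel(); s3["origin"]=np.array([.4647,-.1711,.3755])+R3@ot; print(s3["origin"])
im=cv2.imread("pics/wrist3.png").astype(int); B,G,Rr=im[:,:,0],im[:,:,1],im[:,:,2]
yy,xx=np.mgrid[:400,:640]
m=((Rr>B*1.35)&(Rr>90)&(np.hypot(xx-342,yy-88)<58)).astype(np.uint8); 
n,l,sv,cen=cv2.connectedComponentsWithStats(m); k=1+np.argmax(sv[1:,4])
cs,_=cv2.findContours((l==k).astype(np.uint8),0,1); h=max(cs,key=len)[:,0]; h=h[h[:,1]>45]; h=h[h[:,1]<138]
for z in (.19,.2):
    w=np.array([at_z(s3,q,z)[:2] for q in h])
    sol=least_squares(lambda a:np.hypot(w[:,0]-a[0],w[:,1]-a[1])-a[2],[.57,-.17,.057],loss="soft_l1",f_scale=.001).x
    for P in ((.468,-.1609),(.4663,-.1648),(.469,-.163)):
        v=np.array(P)-sol[:2]; print(z,np.round(sol,4),"dist",round(np.linalg.norm(v),4),"spout",np.degrees(np.arctan2(v[1],v[0])))
E
```

```text
t 7.55 pos [ 0.4681 -0.161   0.1746] xang 143.9 F [ 0.   0.1 -0.5] q [-0.45 -0.03  1.56 -0.    1.6  -1.39]
dot [ 0.46808678 -0.16204961  0.192     ] tool mm [ -0.61408884  -0.8711856  -17.36575758]
[ 0.52990401 -0.15462129  0.5459045 ]
0.19 [ 0.5711 -0.166   0.052 ] dist 0.1032 spout 177.1473941570739
0.19 [ 0.5711 -0.166   0.052 ] dist 0.1048 spout 179.3237694456678
0.19 [ 0.5711 -0.166   0.052 ] dist 0.1021 spout 178.29614768143446
0.2 [ 0.5699 -0.1657  0.0505] dist 0.102 spout 177.29500253696878
0.2 [ 0.5699 -0.1657  0.0505] dist 0.1036 spout 179.49361313788484
0.2 [ 0.5699 -0.1657  0.0505] dist 0.101 spout 178.45863359789092
```

{"method": "send_rows", "body": {"series": [0,-0.03,0.04,0,0.3,0,0,0,0,0,0,0,0,0,0,0,0,0,0,0,0,0,0,0,0,0,0,0,0,0,0,0,0,0,0], "squeeze": 45}}

```text
t: 8.3
position: [0.4671, -0.1614, 0.1725]
ee_rot: [0.973, 2.987, -0.0]
wrist_force: [-0.4, -1.1, -0.3]
opening: 0.0117
gripper_force: 45.0
```

{"method": "send_rows", "body": {"series": [0,0,0.08,0.4,0,0,0,0.08,1,0,0,0,0.08,1,0,0,0,0.08,1,0,0,0,0.08,1,0]}}

```text
t: 8.8
position: [0.4672, -0.1614, 0.1647]
ee_rot: [1.529, 2.743, -0.0]
wrist_force: [-2.3, 1.3, 8.4]
opening: 0.0117
gripper_force: 45.0
```

```bash
python3 -c "
from h import *
st,R=report(); print(st['wrist_torque'],st['opening'])"
```

```text
t 8.8 pos [ 0.4672 -0.1614  0.1647] xang 121.7 F [-2.3  1.3  8.4] q [-0.45 -0.02  1.58 -0.    1.58 -1.  ]
[0.22221911 0.47786706 0.08146003] 0.011739969985558884
```

{"method": "send_rows", "body": {"series": [0,0,0.06,1,0,0,0,0.06,1,0,0,0,0.06,1,0,0,0,0.05,1,0,0,0,0.05,0.6,0]}}

```text
t: 9.3
position: [0.4673, -0.1614, 0.1602]
ee_rot: [2.043, 2.383, 0.001]
wrist_force: [-7.1, 3.2, 20.9]
opening: 0.0118
gripper_force: 45.0
```

```bash
python3 -c "
from h import *
st,R=report(); print(st['wrist_torque'],st['opening'])"
```

```text
t 9.3 pos [ 0.4673 -0.1614  0.1602] xang 98.8 F [-7.1  3.2 20.9] q [-0.45 -0.02  1.59 -0.    1.57 -0.6 ]
[0.60928652 1.38853549 0.05461302] 0.01179215361816644
```

{"method": "send_rows", "body": {"series": [0,0,0.02,1,0,0,0,0,1,0,0,0,0,0.2,0,0,0,0,0,0,0,0,0,0,0]}}

```text
t: 9.8
position: [0.4673, -0.1614, 0.1603]
ee_rot: [2.259, 2.179, 0.002]
wrist_force: [-6.8, 3.4, 18.4]
opening: 0.0116
gripper_force: 45.0
```

```bash
python3 - <<'E'
from h import *
st,R=report(); print(st['wrist_torque'],st['opening'])
p=np.array(st["position"])
for n in ("scene","side"):
    s=snap(n,f"pics/{n}6.png"); c=np.round(proj(s,p)).astype(int); print(n,c)
    im=s["frame"][max(c[1]-60,0):c[1]+60,c[0]-70:c[0]+70,::-1]; cv2.imwrite(f"pics/{n}6c.png",cv2.resize(im,None,fx=4,fy=4,interpolation=cv2.INTER_CUBIC))
E
```

```text
t 9.8 pos [ 0.4673 -0.1614  0.1603] xang 87.9 F [-6.8  3.4 18.4] q [-0.45 -0.02  1.59 -0.    1.57 -0.41]
[ 0.55743207  1.25175653 -0.0197115 ] 0.011590770338632062
scene [315 201]
side [307 193]
```

{"method": "send_rows", "body": {"series": [0,0,0,0.3,0,0,0,0,0,0]}}

```text
t: 10.1
position: [0.4673, -0.1614, 0.1603]
ee_rot: [2.287, 2.148, 0.002]
wrist_force: [-6.8, 3.4, 18.8]
opening: 0.0117
gripper_force: 45.0
```

```bash
python3 -c "
from h import *
st,R=report(); print(st['wrist_torque'],st['opening'])"
```

```text
t 10.1 pos [ 0.4673 -0.1614  0.1603] xang 86.4 F [-6.8  3.4 18.8] q [-0.45 -0.02  1.59 -0.    1.57 -0.38]
[0.58602361 1.30345526 0.00271902] 0.011682868320568465
```

{"method": "send_rows", "body": {"series": [0,0,0,0.3,0,0,0,0,0,0]}}

```text
t: 10.3
position: [0.4673, -0.1614, 0.1603]
ee_rot: [2.315, 2.118, 0.002]
wrist_force: [-7.2, 3.3, 18.7]
opening: 0.0114
gripper_force: 45.0
```

```bash
python3 -c "
from h import *
st,R=report(); print(st['wrist_torque'],st['opening'])"
```

```text
t 10.3 pos [ 0.4673 -0.1614  0.1603] xang 84.9 F [-7.2  3.3 18.7] q [-0.45 -0.02  1.59 -0.    1.57 -0.36]
[0.62233595 1.32663334 0.05981803] 0.01144043995634273
```

{"method": "send_rows", "body": {"series": [0,0,0,0.3,0,0,0,0,0,0]}}

```text
t: 10.5
position: [0.4673, -0.1614, 0.1602]
ee_rot: [2.342, 2.089, 0.002]
wrist_force: [-7.0, 3.2, 18.7]
opening: 0.0122
gripper_force: 45.1
```

```bash
python3 -c "
from h import *
st,R=report(); print(st['wrist_torque'],st['opening'])"
```

```text
t 10.5 pos [ 0.4673 -0.1614  0.1602] xang 83.5 F [-7.   3.2 18.7] q [-0.45 -0.02  1.59 -0.    1.57 -0.33]
[0.61679929 1.25055259 0.37776449] 0.012220012525495915
```

{"method": "send_rows", "body": {"series": [0,0,0,0.3,0,0,0,0,0,0]}}

```text
t: 10.7
position: [0.4673, -0.1614, 0.1603]
ee_rot: [2.368, 2.059, 0.002]
wrist_force: [-7.2, 3.5, 18.2]
opening: 0.0117
gripper_force: 45.4
```

```bash
python3 - <<'E'
from h import *
st,R=report(); print(st['wrist_torque'],st['opening'])
s=snap("wrist","pics/wrist7.png")
E
```

```text
t 10.7 pos [ 0.4673 -0.1614  0.1603] xang 82.0 F [-7.2  3.5 18.2] q [-0.45 -0.02  1.59 -0.    1.57 -0.31]
[0.53066346 1.30422136 0.60243305] 0.011663670572551792
```

View pics/wrist7.png

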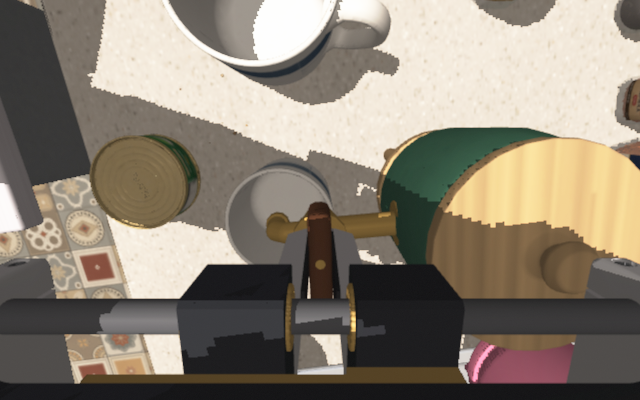

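The torque rises from about 85° tool heading, so that is the 1.62 stop. Square across is therefore at about 88°, which agrees with the spout direction from the pictures. I'm turning back to it while still pressing, then easing off.

{"method": "send_rows", "body": {"series": [0,0,0,-0.7,0,0,0,0,-0.55,0,0,0,0,0,0,0,0,0,0,0]}}

```text
t: 11.15
position: [0.4673, -0.1614, 0.1602]
ee_rot: [2.254, 2.184, 0.002]
wrist_force: [-7.0, 2.9, 18.9]
opening: 0.0116
gripper_force: 45.0
```

```bash
python3 -c "
from h import *
st,R=report(); print(st['wrist_torque'],st['opening'])"
```

```text
t 11.15 pos [ 0.4673 -0.1614  0.1602] xang 88.2 F [-7.   2.9 18.9] q [-0.45 -0.02  1.59 -0.    1.57 -0.42]
[0.62055242 1.37385828 0.06292771] 0.011625215462940276
```

{"method": "send_rows", "body": {"series": [0,0,-0.06,0,0,0,0,0,0,0,0,0,0,0,0.25,0,0,0,0,0.3,0,0,0,0,0.3,0,0,0,0,0.3]}}

```text
t: 11.75
position: [0.4665, -0.1612, 0.1558]
ee_rot: [-2.256, -2.185, 0.001]
wrist_force: [-0.6, 0.0, -1.0]
opening: 0.0281
gripper_force: 0.0
```

```bash
python3 -c "
from h import *
st,R=report(); print(st['wrist_torque'],st['opening'])"
```

```text
t 11.75 pos [ 0.4665 -0.1612  0.1558] xang 88.2 F [-0.6  0.  -1. ] q [-0.45 -0.02  1.59 -0.    1.57 -0.42]
[-0.03054665 -0.04589146 -0.00424522] 0.028061197749561707
```

{"method": "send_rows", "body": {"series": [0,0,-0.3,0,0.3,0,0,-0.8,0,0.3,0,0,-0.9,0,0.3,0,0,-1,0,0.3,0,0,-1,0,0.3,0,0,-0.5,0,0.3,0,0,0,0,0.3,0,0,0,0,0.3]}}

```text
t: 12.55
position: [0.4668, -0.1613, 0.268]
ee_rot: [-2.256, -2.184, 0.001]
wrist_force: [0.2, -0.4, -0.8]
opening: 0.0281
gripper_force: 0.0
```

```bash
python3 - <<'E'
from h import *
report()
s=snap("wrist","pics/wrist8.png")
rs=bot.trace("wrist","green_grip")
for r in rs:
    ys,xs=np.nonzero(r["pixels"]); w=np.array([at_z(s,(x,y),.18)[:2] for x,y in zip(xs,ys)]).astype(np.float32)
    v=np.linalg.eigh(np.cov(w.T))[1][:,1]; rc=cv2.minAreaRect(w)
    print(round(r["confidence"],2),np.round(r["uv"]),len(xs),rc,np.degrees(np.arctan2(v[1],v[0])))
c=np.round(proj(s,(.4675,-.162,.18))).astype(int); print(c)
a=cv2.imread("pics/wrist8.png"); 
y0,x0=max(c[1]-90,0),max(c[0]-120,0); print(x0,y0)
A=cv2.resize(a[y0:y0+180,x0:x0+240],None,fx=3.3,fy=3.3,interpolation=cv2.INTER_CUBIC); cv2.imwrite("pics/crop8.png",A)
s=snap("side","pics/side8.png"); c=np.round(proj(s,(.4675,-.162,.18))).astype(int); print("side",c)
b=cv2.imread("pics/side8.png")[c[1]-40:c[1]+60,c[0]-60:c[0]+80]; cv2.imwrite("pics/cside8.png",cv2.resize(b,None,fx=5,fy=5,interpolation=cv2.INTER_CUBIC))
E
```

```text
t 12.55 pos [ 0.4668 -0.1613  0.268 ] xang 88.2 F [ 0.2 -0.4 -0.8] q [-0.45 -0.04  1.4  -0.    1.79 -0.42]
0.55 [324. 203.] 1033 ((0.4684012234210968, -0.15913529694080353), (0.053798649460077286, 0.018706025555729866), 87.72855377197266) 88.99353965457674
[320 209]
200 119
side [307 187]
```

View pics/crop8.png

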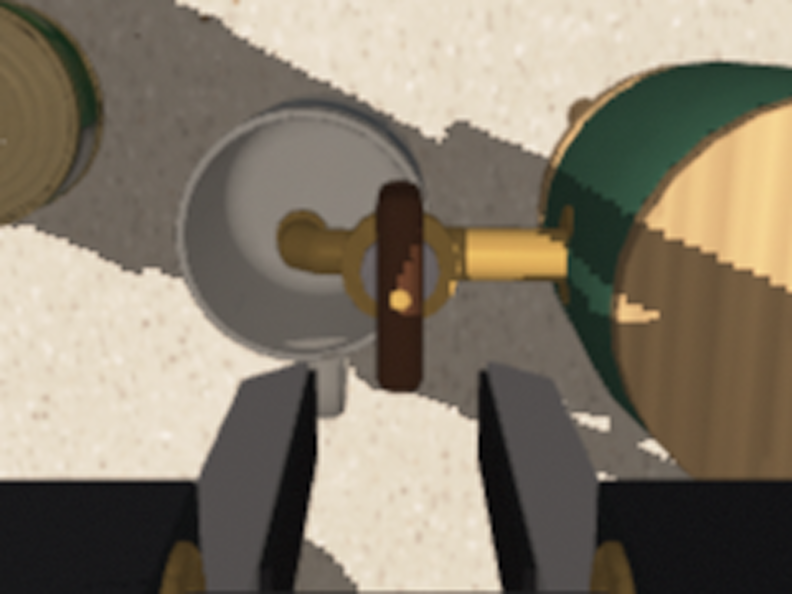

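View pics/cside8.png

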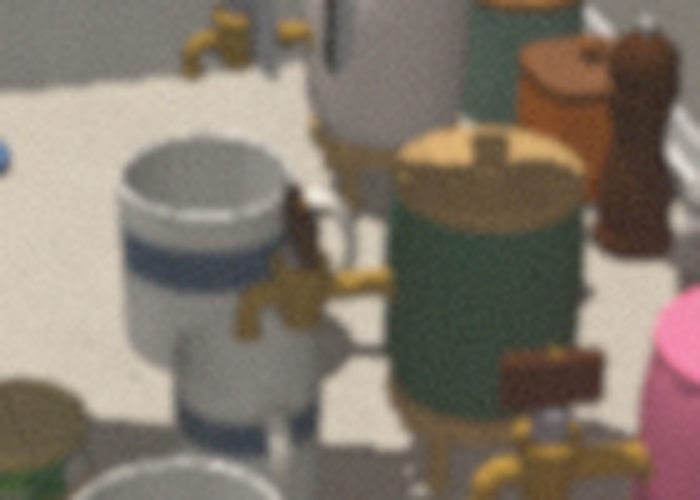

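The wing is square across the spout (crop column 400, rows 182–390, at right angles to the tap) and sits close on the barrel, while the pink one is still raised. The small mug stands under the spout. The 12 mm of travel and the rise to 20 N confirm the plug is home.

```bash
python3 -c "
from bench import bot
print(bot.hand_in())"
```

```text
the job is handed in; nothing more can be done
None
```

I pressed the green tap's plug fully home while turning it clockwise, and it held with the wing square across the spout after release; I left the white tap and the mug alone and handed in at about 12.6 s (I briefly overshot to the end stop and turned back about 3° while still pressing).

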